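# Load lantern lamp boards into gluing jigs and snap the covers shut, then start the timer

## Robot

A 6-joint arm with a two-finger parallel gripper is mounted at the origin on the work surface. World frame = base frame: x ahead of the robot, y to its left, z up, the work surface at z = 0. Lengths are in m, angles in rad, forces in N, time in s.
With the tool pointing down it reaches from about 0.35 to 1 m from the base axis. Payload 7.1 kg.
Tool frame: the origin (TCP) lies between the finger pads; the fingertips stand 22 mm ahead of it and the grasp point (between the pads) lies 3 mm ahead of it; z points along the fingers, y is the line along which they close (so a half turn about z gives the same grasp; the last joint's range is limited). The gripper opens to 85 mm and grips with 20 to 120 N. Pads are 22 mm wide; open, the fingers measure 114 mm over their backs; the gripper's body (76 mm by 85 mm) begins 54 mm behind the grasp point. The pads swing forward as they close: fully open they stand 13 mm farther back than shut.
Start: joints at [1.23, 0.423, 1.63, -0, 1.089, -0.019], TCP at [0.198, 0.593, 0.253] pointing down, gripper open.
Joint ranges: [-3, 3], [-0.9, 2.11], [0.09, 2.58], [-1.31, 4.45], [0.11, 2.69], [-2.54, 2.54]. Speed limits (rad/s): [2.39, 2.39, 3.01, 3.14, 3.14, 3.14].

## Interface

Orientations are given as a rotation vector (axis times angle).
In Python, from rig import manip gives the robot as it stands. The module is installed in compiled form; this text tells all that it offers. Calls block until the motion is done:
- manip.move_to(position, orientation): joint-space move of the TCP to a pose.
- manip.servo_line(position, orientation=None, rate=0.15): straight line of the TCP; orientation=None keeps the orientation; rate is the mean speed in m/s.
- manip.set_joints(angles): joint-space move.
- manip.command_gripper(opening, f_grip=None): finger opening in m; f_grip is the grip in N (None keeps the last); returns when the fingers have stopped.
- manip.hold(seconds).
- manip.solve_ik(position, orientation): joint angles nearest the present ones, or None.
- manip.camera(name): name is "scene" or "side" or "wrist"; returns a dict with "image" (420x560x3 uint8, red, green, blue), "fx", "fy", "cx", "cy" (pixels), "k1" (the pictures are not rectified: a ray, as slopes to the right and down, at radius r is drawn at 1 + k1 r^2 times it, then the intrinsics apply), "cam_to_world" (4x4, takes a point from camera to world coordinates); the wrist camera has in their place "mount" (4x4, takes a point from camera to tool coordinates, whose origin is the TCP and whose axes are the flange's). Camera axes: x right, y down, z forward; pixel columns grow to the right and rows downward; lengths in m; the calibration is good to about 2 mm. A picture is of the moment at which its call begins: read the wrist's pose just before it. There is no depth.
A pose or a line that the arm cannot do raises manip.IKError and nothing moves.
- manip.sign_off(): hands the job in; it is judged then, once.
Readings, each from a call of its own:
- manip.get_time(): time.
- manip.get_joint_positions(): joint angles.
- manip.get_joint_vel(): joint speeds.
- manip.get_tau(): joint torques, N m.
- manip.get_position(): TCP position.
- manip.get_ee_rot(): TCP orientation.
- manip.get_contact_force(): force on the tool from outside, world axes, zero at the start.
- manip.get_torque(): the same for the moment, N m.
- manip.get_width(): finger opening in m.
- manip.get_grip_force(): force on a finger pad.
Only numpy, scipy, OpenCV 4.12 (cv2) and the standard library are available. Lean on these libraries where they do the work, as an engineer would, in place of code of your own. Each camera call takes 0.05 s, during which the arm holds its last target. There are 200 camera calls.

## Task

Load every lamp board that lies on the card into a gluing jig of its own: lower it over the two pins until it rests flush on the block, then press that jig's hinged cover down until the catch holds it shut by itself. When all the boards are clamped, press the button of the timer. Any board may go into any jig; leave the cover of a jig you do not need open, and do not knock the other things on the bench about.

Things in the scene. Friction and masses are not known exactly. Their poses are not given: they have to be found in the camera images.
- board1: Loose lamp board (may be absent; all alike): pale wood, 100 (x) x 84 (y) x 10 mm, two 12 mm through holes at x=0, y=+-30 mm; upright in its middle a white ceramic holder 28 x 28 mm square, 10 to 36 mm high, with a brass collar, diameter 27 mm, up to 44 mm. 0.09 to 0.18 kg. Origin: centre of underside, z up. Starts on a 3 mm white card. Grip the ceramic, fingers closing along x, clear of the pins.
- board2: Loose lamp board (may be absent; all alike): pale wood, 100 (x) x 84 (y) x 10 mm, two 12 mm through holes at x=0, y=+-30 mm; upright in its middle a white ceramic holder 28 x 28 mm square, 10 to 36 mm high, with a brass collar, diameter 27 mm, up to 44 mm. 0.09 to 0.18 kg. Origin: centre of underside, z up. Starts on a 3 mm white card. Grip the ceramic, fingers closing along x, clear of the pins.
- board3: Loose lamp board (may be absent; all alike): pale wood, 100 (x) x 84 (y) x 10 mm, two 12 mm through holes at x=0, y=+-30 mm; upright in its middle a white ceramic holder 28 x 28 mm square, 10 to 36 mm high, with a brass collar, diameter 27 mm, up to 44 mm. 0.09 to 0.18 kg. Origin: centre of underside, z up. Starts on a 3 mm white card. Grip the ceramic, fingers closing along x, clear of the pins.
- board4: Loose lamp board (may be absent; all alike): pale wood, 100 (x) x 84 (y) x 10 mm, two 12 mm through holes at x=0, y=+-30 mm; upright in its middle a white ceramic holder 28 x 28 mm square, 10 to 36 mm high, with a brass collar, diameter 27 mm, up to 44 mm. 0.09 to 0.18 kg. Origin: centre of underside, z up. Starts on a 3 mm white card. Grip the ceramic, fingers closing along x, clear of the pins.
- jig1: Gluing jig, fixed on a 4 mm mat: dark wood block, x -90 to +55 mm, 96 mm wide (y), 20 mm high. Two upright steel pins at x=0, y=+-30 mm, 9 mm diameter to z=30 mm, then a cone to a 4 mm tip at z=38. Board home: flat on the block (board origin at 0, 0, 20 mm), x along the jig's x either way round. Origin: centre of underside between the pins; x points away from the cover's hinge and the robot.
- cover1 (a joint): Angle of jig1's aluminium cover, rad: 0 shut and level, 1.45 fully open (starts 1.3 to 1.45). A weak spring (up to 0.05 N m) lifts it; a sprung catch resists from about 0.5 rad, then snaps and holds it shut below 0.05. Push the flap over from its hinge side, then press its pad down with 5 to 12 N until it snaps. Shut, it is 1 mm above a board that is home; it cannot shut on one that is not.
- cover1_pad (a point): Place to press: middle of the thin rubber pad (16 x 40 mm) on the outer face of cover1, 39 mm from the hinge. Its z is the flap's outward normal (up when shut), its x runs from hinge to free edge. The flap is 49 mm long, 50 wide, 6 thick; its hinge axis lies along the jig's y at x=-75, z=34 mm of the jig, in mid thickness.
- jig2: Gluing jig, fixed on a 4 mm mat: dark wood block, x -90 to +55 mm, 96 mm wide (y), 20 mm high. Two upright steel pins at x=0, y=+-30 mm, 9 mm diameter to z=30 mm, then a cone to a 4 mm tip at z=38. Board home: flat on the block (board origin at 0, 0, 20 mm), x along the jig's x either way round. Origin: centre of underside between the pins; x points away from the cover's hinge and the robot.
- cover2 (a joint): Angle of jig2's aluminium cover, rad: 0 shut and level, 1.45 fully open (starts 1.3 to 1.45). A weak spring (up to 0.05 N m) lifts it; a sprung catch resists from about 0.5 rad, then snaps and holds it shut below 0.05. Push the flap over from its hinge side, then press its pad down with 5 to 12 N until it snaps. Shut, it is 1 mm above a board that is home; it cannot shut on one that is not.
- cover2_pad (a point): Place to press: middle of the thin rubber pad (16 x 40 mm) on the outer face of cover2, 39 mm from the hinge. Its z is the flap's outward normal (up when shut), its x runs from hinge to free edge. The flap is 49 mm long, 50 wide, 6 thick; its hinge axis lies along the jig's y at x=-75, z=34 mm of the jig, in mid thickness.
- jig3: Gluing jig, fixed on a 4 mm mat: dark wood block, x -90 to +55 mm, 96 mm wide (y), 20 mm high. Two upright steel pins at x=0, y=+-30 mm, 9 mm diameter to z=30 mm, then a cone to a 4 mm tip at z=38. Board home: flat on the block (board origin at 0, 0, 20 mm), x along the jig's x either way round. Origin: centre of underside between the pins; x points away from the cover's hinge and the robot.
- cover3 (a joint): Angle of jig3's aluminium cover, rad: 0 shut and level, 1.45 fully open (starts 1.3 to 1.45). A weak spring (up to 0.05 N m) lifts it; a sprung catch resists from about 0.5 rad, then snaps and holds it shut below 0.05. Push the flap over from its hinge side, then press its pad down with 5 to 12 N until it snaps. Shut, it is 1 mm above a board that is home; it cannot shut on one that is not.
- cover3_pad (a point): Place to press: middle of the thin rubber pad (16 x 40 mm) on the outer face of cover3, 39 mm from the hinge. Its z is the flap's outward normal (up when shut), its x runs from hinge to free edge. The flap is 49 mm long, 50 wide, 6 thick; its hinge axis lies along the jig's y at x=-75, z=34 mm of the jig, in mid thickness.
- jig4: Gluing jig, fixed on a 4 mm mat: dark wood block, x -90 to +55 mm, 96 mm wide (y), 20 mm high. Two upright steel pins at x=0, y=+-30 mm, 9 mm diameter to z=30 mm, then a cone to a 4 mm tip at z=38. Board home: flat on the block (board origin at 0, 0, 20 mm), x along the jig's x either way round. Origin: centre of underside between the pins; x points away from the cover's hinge and the robot.
- cover4 (a joint): Angle of jig4's aluminium cover, rad: 0 shut and level, 1.45 fully open (starts 1.3 to 1.45). A weak spring (up to 0.05 N m) lifts it; a sprung catch resists from about 0.5 rad, then snaps and holds it shut below 0.05. Push the flap over from its hinge side, then press its pad down with 5 to 12 N until it snaps. Shut, it is 1 mm above a board that is home; it cannot shut on one that is not.
- cover4_pad (a point): Place to press: middle of the thin rubber pad (16 x 40 mm) on the outer face of cover4, 39 mm from the hinge. Its z is the flap's outward normal (up when shut), its x runs from hinge to free edge. The flap is 49 mm long, 50 wide, 6 thick; its hinge axis lies along the jig's y at x=-75, z=34 mm of the jig, in mid thickness.
- pot: Small glass paint pot, 44 mm diameter, 45 mm high, standing between the two middle jigs; bystander. Origin: centre of underside.
- brush: Brush, 130 mm long, lying among the lamp boards; bystander. Origin: underside, mid length.
- tape: Roll of paper tape, 70 mm diameter, 24 mm high, lying; bystander. Origin: centre of underside.
- jar: Glass jar with white cap, 60 mm diameter, 70 mm high; bystander. Origin: centre of underside.
- cup: White plastic cup, 70 mm diameter, 80 mm high; bystander. Origin: centre of underside.
- blockwood: Offcut of wood, 50 x 90 x 30 mm; bystander. Origin: centre of underside.
- timer (a joint): Travel of the timer's button, m: 0 up, 0.006 fully down (5 N, springs back). Pressed counts from 0.004. The timer is a fixed white box 75 x 85 x 30 mm with a dark display, at one side of the jigs.
- timer_top (a point): Middle of the top of the timer's round grey push button, 28 mm diameter, about 52 mm above the bench when up; its black collar, 44 mm diameter, stands 10 mm lower. Press straight down.
Mind the look-alikes: they are no part of the job. What is shaped like the board1 but blue is not meant.

How it is judged:
On the way, in this order (a step that is already met when the one before it is completed fails the run):
1. every board lies home in a jig with the cover snapped shut (((horizontal distance between board1 and jig1 below 0.005 m and z of board1 in the frame of jig1 between 0.017 and 0.0225 m and angle between the x axis of board1 and the x axis of jig1, either way round below 0.1 rad and value of joint cover1 below 0.07 rad) or (horizontal distance between board1 and jig2 below 0.005 m and z of board1 in the frame of jig2 between 0.017 and 0.0225 m and angle between the x axis of board1 and the x axis of jig2, either way round below 0.1 rad and value of joint cover2 below 0.07 rad) or (horizontal distance between board1 and jig3 below 0.005 m and z of board1 in the frame of jig3 between 0.017 and 0.0225 m and angle between the x axis of board1 and the x axis of jig3, either way round below 0.1 rad and value of joint cover3 below 0.07 rad) or (horizontal distance between board1 and jig4 below 0.005 m and z of board1 in the frame of jig4 between 0.017 and 0.0225 m and angle between the x axis of board1 and the x axis of jig4, either way round below 0.1 rad and value of joint cover4 below 0.07 rad)) and ((horizontal distance between board2 and jig1 below 0.005 m and z of board2 in the frame of jig1 between 0.017 and 0.0225 m and angle between the x axis of board2 and the x axis of jig1, either way round below 0.1 rad and value of joint cover1 below 0.07 rad) or (horizontal distance between board2 and jig2 below 0.005 m and z of board2 in the frame of jig2 between 0.017 and 0.0225 m and angle between the x axis of board2 and the x axis of jig2, either way round below 0.1 rad and value of joint cover2 below 0.07 rad) or (horizontal distance between board2 and jig3 below 0.005 m and z of board2 in the frame of jig3 between 0.017 and 0.0225 m and angle between the x axis of board2 and the x axis of jig3, either way round below 0.1 rad and value of joint cover3 below 0.07 rad) or (horizontal distance between board2 and jig4 below 0.005 m and z of board2 in the frame of jig4 between 0.017 and 0.0225 m and angle between the x axis of board2 and the x axis of jig4, either way round below 0.1 rad and value of joint cover4 below 0.07 rad)) and ((horizontal distance between board3 and jig1 below 0.005 m and z of board3 in the frame of jig1 between 0.017 and 0.0225 m and angle between the x axis of board3 and the x axis of jig1, either way round below 0.1 rad and value of joint cover1 below 0.07 rad) or (horizontal distance between board3 and jig2 below 0.005 m and z of board3 in the frame of jig2 between 0.017 and 0.0225 m and angle between the x axis of board3 and the x axis of jig2, either way round below 0.1 rad and value of joint cover2 below 0.07 rad) or (horizontal distance between board3 and jig3 below 0.005 m and z of board3 in the frame of jig3 between 0.017 and 0.0225 m and angle between the x axis of board3 and the x axis of jig3, either way round below 0.1 rad and value of joint cover3 below 0.07 rad) or (horizontal distance between board3 and jig4 below 0.005 m and z of board3 in the frame of jig4 between 0.017 and 0.0225 m and angle between the x axis of board3 and the x axis of jig4, either way round below 0.1 rad and value of joint cover4 below 0.07 rad)) and ((horizontal distance between board4 and jig1 below 0.005 m and z of board4 in the frame of jig1 between 0.017 and 0.0225 m and angle between the x axis of board4 and the x axis of jig1, either way round below 0.1 rad and value of joint cover1 below 0.07 rad) or (horizontal distance between board4 and jig2 below 0.005 m and z of board4 in the frame of jig2 between 0.017 and 0.0225 m and angle between the x axis of board4 and the x axis of jig2, either way round below 0.1 rad and value of joint cover2 below 0.07 rad) or (horizontal distance between board4 and jig3 below 0.005 m and z of board4 in the frame of jig3 between 0.017 and 0.0225 m and angle between the x axis of board4 and the x axis of jig3, either way round below 0.1 rad and value of joint cover3 below 0.07 rad) or (horizontal distance between board4 and jig4 below 0.005 m and z of board4 in the frame of jig4 between 0.017 and 0.0225 m and angle between the x axis of board4 and the x axis of jig4, either way round below 0.1 rad and value of joint cover4 below 0.07 rad)) and linear speed of each of board1, board2, board3, board4 below 0.02 m/s and (value of joint cover1 above 0.8 rad or (horizontal distance between board1 and jig1 below 0.005 m and z of board1 in the frame of jig1 between 0.017 and 0.0225 m and angle between the x axis of board1 and the x axis of jig1, either way round below 0.1 rad) or (horizontal distance between board2 and jig1 below 0.005 m and z of board2 in the frame of jig1 between 0.017 and 0.0225 m and angle between the x axis of board2 and the x axis of jig1, either way round below 0.1 rad) or (horizontal distance between board3 and jig1 below 0.005 m and z of board3 in the frame of jig1 between 0.017 and 0.0225 m and angle between the x axis of board3 and the x axis of jig1, either way round below 0.1 rad) or (horizontal distance between board4 and jig1 below 0.005 m and z of board4 in the frame of jig1 between 0.017 and 0.0225 m and angle between the x axis of board4 and the x axis of jig1, either way round below 0.1 rad)) and (value of joint cover2 above 0.8 rad or (horizontal distance between board1 and jig2 below 0.005 m and z of board1 in the frame of jig2 between 0.017 and 0.0225 m and angle between the x axis of board1 and the x axis of jig2, either way round below 0.1 rad) or (horizontal distance between board2 and jig2 below 0.005 m and z of board2 in the frame of jig2 between 0.017 and 0.0225 m and angle between the x axis of board2 and the x axis of jig2, either way round below 0.1 rad) or (horizontal distance between board3 and jig2 below 0.005 m and z of board3 in the frame of jig2 between 0.017 and 0.0225 m and angle between the x axis of board3 and the x axis of jig2, either way round below 0.1 rad) or (horizontal distance between board4 and jig2 below 0.005 m and z of board4 in the frame of jig2 between 0.017 and 0.0225 m and angle between the x axis of board4 and the x axis of jig2, either way round below 0.1 rad)) and (value of joint cover3 above 0.8 rad or (horizontal distance between board1 and jig3 below 0.005 m and z of board1 in the frame of jig3 between 0.017 and 0.0225 m and angle between the x axis of board1 and the x axis of jig3, either way round below 0.1 rad) or (horizontal distance between board2 and jig3 below 0.005 m and z of board2 in the frame of jig3 between 0.017 and 0.0225 m and angle between the x axis of board2 and the x axis of jig3, either way round below 0.1 rad) or (horizontal distance between board3 and jig3 below 0.005 m and z of board3 in the frame of jig3 between 0.017 and 0.0225 m and angle between the x axis of board3 and the x axis of jig3, either way round below 0.1 rad) or (horizontal distance between board4 and jig3 below 0.005 m and z of board4 in the frame of jig3 between 0.017 and 0.0225 m and angle between the x axis of board4 and the x axis of jig3, either way round below 0.1 rad)) and (value of joint cover4 above 0.8 rad or (horizontal distance between board1 and jig4 below 0.005 m and z of board1 in the frame of jig4 between 0.017 and 0.0225 m and angle between the x axis of board1 and the x axis of jig4, either way round below 0.1 rad) or (horizontal distance between board2 and jig4 below 0.005 m and z of board2 in the frame of jig4 between 0.017 and 0.0225 m and angle between the x axis of board2 and the x axis of jig4, either way round below 0.1 rad) or (horizontal distance between board3 and jig4 below 0.005 m and z of board3 in the frame of jig4 between 0.017 and 0.0225 m and angle between the x axis of board3 and the x axis of jig4, either way round below 0.1 rad) or (horizontal distance between board4 and jig4 below 0.005 m and z of board4 in the frame of jig4 between 0.017 and 0.0225 m and angle between the x axis of board4 and the x axis of jig4, either way round below 0.1 rad))), for 0.2 s.
2. then the timer's button is pressed (value of joint timer above 0.004 m), for 0.05 s.
At the end, for the whole second after the job is handed in: Every board present is home in a jig (within 5 mm of its centre, at most 2.5 mm above flush, turned at most 0.1 rad, at rest) under its cover, shut below 0.07 rad; covers of jigs without a board are open (above 0.8 rad). The timer was pressed (over 4 mm) after the covers were shut (all of step 1); the robot touches nothing.
It fails at once if a bystander is pushed more than 60 mm or tipped over (distance of any of pot, brush, tape, jar, cup, blockwood from where it was at the start of the episode above 0.06 m or angle between any of pot, tape, jar, cup, blockwood's own z axis and vertical above 0.6 rad).
Of board1, board2, board3, board4 only 3 to 4 are there at a start; the rules pass over those that are not, and their reading is None.
At some moment in a run one of board1, board2, board3, board4 may be knocked a few centimetres aside while the robot is not near it.
Once in a run the grip may slacken for a moment while it holds something.
It also fails if it takes over 210 s, if anything falls off the work surface, if the arm or the gripper's body presses on something with over 40 N, if the wrist force passes 120 N, or if a joint passes its speed limit or range.

## Working session

There is one attempt and no reset: what is moved stays moved. The work goes in short steps, each a Python script; the robot and the scene stay as the last script left them, time stands still between calls to the robot, and variables do not carry over. Pictures are saved under pics/ and viewed, at most 14 in all, crops included, and the job is handed in when it is done.

```bash
mkdir -p pics; cat > h.py <<'E'
import numpy as np, cv2
from rig import manip
from scipy.spatial.transform import Rotation as R
def save(im,name): cv2.imwrite('pics/'+name,cv2.cvtColor(im,cv2.COLOR_RGB2BGR))
def T(c,pose=None):
    if 'cam_to_world' in c: return np.array(c['cam_to_world'])
    p,r=pose; M=np.eye(4); M[:3,:3]=R.from_rotvec(r).as_matrix(); M[:3,3]=p
    return M@np.array(c['mount'])
def wcam():
    pose=(manip.get_position(),manip.get_ee_rot()); c=manip.camera('wrist'); c['M']=T(c,pose); return c
def cam(n):
    c=manip.camera(n); c['M']=T(c); return c
def proj(c,P):
    P=np.atleast_2d(P); q=(P-c['M'][:3,3])@c['M'][:3,:3]; s=q[:,:2]/q[:,2:]
    s=s*(1+c['k1']*(s**2).sum(1,keepdims=True)); return s*[c['fx'],c['fy']]+[c['cx'],c['cy']]
def unproj(c,uv,z):
    d=(np.atleast_2d(uv)-[c['cx'],c['cy']])/[c['fx'],c['fy']]; s=d.copy()
    for _ in range(20): s=d/(1+c['k1']*(s**2).sum(1,keepdims=True))
    w=np.c_[s,np.ones(len(s))]@c['M'][:3,:3].T; o=c['M'][:3,3]
    return o+w*((z-o[2])/w[:,2])[:,None]
def down(yaw): # tool pointing down, y axis (closing) at angle yaw from world y
    return (R.from_euler('z',yaw)*R.from_rotvec([np.pi,0,0])).as_rotvec()
E
python3 - <<'E'
from h import *
import pickle
for n in('scene','side'):
    c=cam(n); save(cv2.resize(c['image'],(800,600),interpolation=cv2.INTER_CUBIC),n+'0.png'); pickle.dump(c,open(n+'0.pkl','wb'))
    print(n,c['fx'],c['cx'],c['cy'],c['k1'],c['M'].round(3).tolist())
c=wcam();print(c['fx'],np.array(c['mount']).round(3).tolist(), manip.get_ee_rot(),manip.get_time())
E
```

```text
scene 494.09259304100453 275.09327530430795 218.1549357080211 -0.10072041872824444 [[0.259, 0.756, -0.602, 1.275], [0.966, -0.213, 0.149, -0.177], [-0.016, -0.62, -0.785, 1.093], [0.0, 0.0, 0.0, 1.0]]
side 424.94643873964947 278.98773580856266 212.24032040480742 -0.08823389529288925 [[0.864, -0.277, 0.42, 0.083], [-0.503, -0.456, 0.734, -0.771], [-0.012, -0.845, -0.534, 0.624], [0.0, 0.0, 0.0, 1.0]]
347.7483805470525 [[-0.0, -0.961, -0.277, 0.072], [1.0, -0.0, 0.001, -0.001], [-0.001, -0.277, 0.961, -0.121], [0.0, 0.0, 0.0, 1.0]] [-5.03245063e-01 -3.10081780e+00  1.75588542e-03] 0.15
```

View pics/scene0.png

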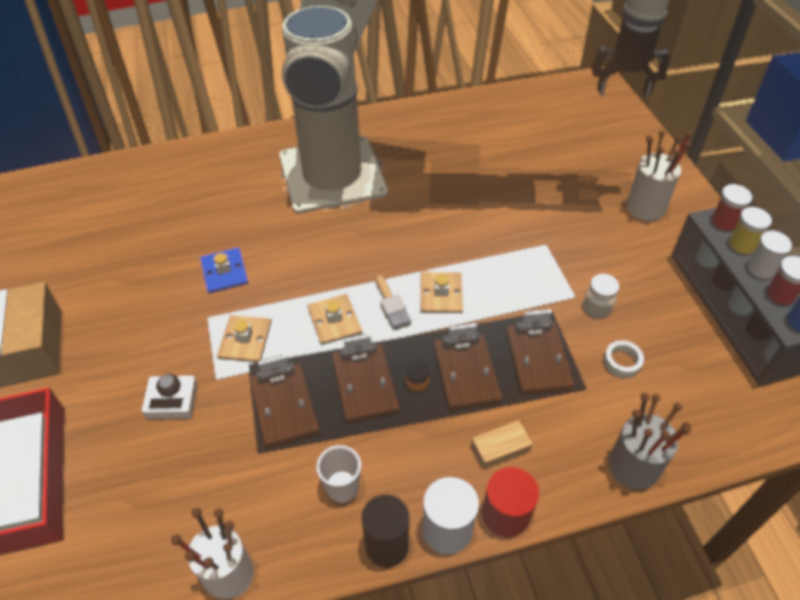

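View pics/side0.png

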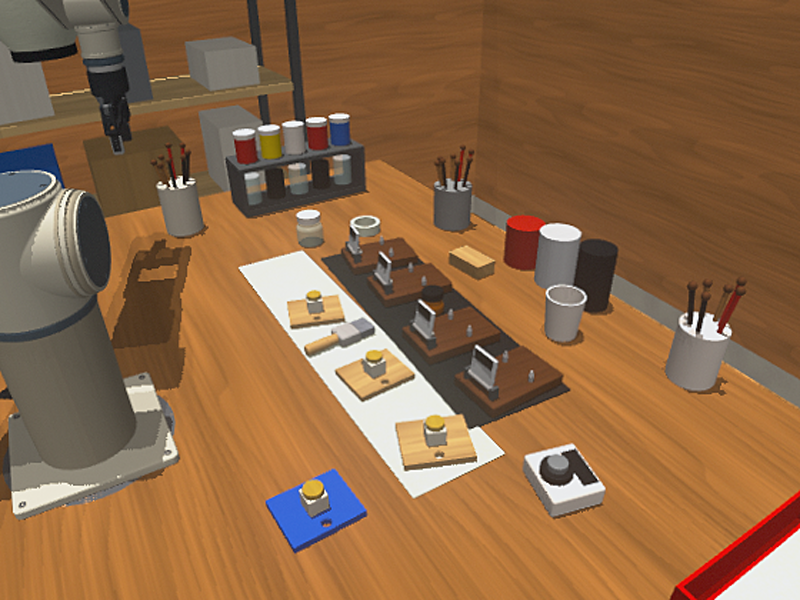

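Candidates (scene picture): pale boards with ceramic on the card at (243,335), (335,315) and (441,290). The blue look-alike is off the card at (222,268), so I exclude it. The jigs are at (284,400), (365,378), (466,365) and (541,350), the timer button at (168,385), the pot at (417,376), and the brush at (393,303).

```bash
python3 - <<'E'
from h import *
import pickle
c=pickle.load(open('scene0.pkl','rb')); s=pickle.load(open('side0.pkl','rb'))
f=lambda c,l,z: print(unproj(c,np.array(l)*.7,z).round(3).tolist())
f(c,[(243,324),(335,304),(441,282),(222,258)],.047); f(s,[(435,424),(375,356),(314,295)],.047)
pt=[(268,408),(303,399),(348,385),(381,376),(451,372),(484,363),(526,355),(558,346)]
f(c,pt,.042)
f(c,[(168,379)],.052); f(s,[(558,463)],.052)
E
```

```text
[[0.426, -0.258, 0.047], [0.426, -0.081, 0.047], [0.428, 0.13, 0.047], [0.245, -0.278, 0.047]]
[[0.425, -0.269, 0.047], [0.428, -0.093, 0.047], [0.419, 0.126, 0.047]]
[[0.616, -0.241, 0.042], [0.614, -0.179, 0.042], [0.607, -0.097, 0.042], [0.604, -0.036, 0.042], [0.63, 0.086, 0.042], [0.627, 0.149, 0.042], [0.631, 0.228, 0.042], [0.629, 0.292, 0.042]]
[[0.516, -0.404, 0.052]]
[[0.515, -0.413, 0.052]]
```

```bash
python3 - <<'E'
from h import *
import pickle
o=down(np.pi/2)
for p in [(.43,-.26,.2),(.43,.13,.06),(.62,-.21,.06),(.62,.26,.06),(.51,-.41,.1),(.53,.0,.3)]:
    for y in (np.pi/2,-np.pi/2): print(p,y,np.round(manip.solve_ik(p,down(y)),2) if manip.solve_ik(p,down(y)) is not None else None)
for i,y in enumerate([.2,-.14]):
    manip.move_to([.53,y,.28],o); manip.hold(.3); c=wcam(); pickle.dump(c,open(f'w{i}.pkl','wb'))
    save(cv2.resize(c['image'],(800,600),interpolation=cv2.INTER_CUBIC),f'w{i}.png')
print(manip.get_time())
E
```

```text
(0.43, -0.26, 0.2) 1.5707963267948966 [-0.57  0.32  1.94  0.    0.88 -0.57]
(0.43, -0.26, 0.2) -1.5707963267948966 None
(0.43, 0.13, 0.06) 1.5707963267948966 [ 0.27  0.52  2.11 -0.    0.51  0.27]
(0.43, 0.13, 0.06) -1.5707963267948966 None
(0.62, -0.21, 0.06) 1.5707963267948966 [-0.34  0.71  1.65 -0.    0.78 -0.34]
(0.62, -0.21, 0.06) -1.5707963267948966 None
(0.62, 0.26, 0.06) 1.5707963267948966 [ 0.38  0.73  1.6  -0.    0.8   0.38]
(0.62, 0.26, 0.06) -1.5707963267948966 None
(0.51, -0.41, 0.1) 1.5707963267948966 [-0.7   0.66  1.64  0.    0.84 -0.7 ]
(0.51, -0.41, 0.1) -1.5707963267948966 [-0.7   0.66  1.64 -0.    0.84  2.45]
(0.53, 0.0, 0.3) 1.5707963267948966 [-0.02  0.23  1.79 -0.    1.12 -0.02]
(0.53, 0.0, 0.3) -1.5707963267948966 None
4.0
```

View pics/w0.png

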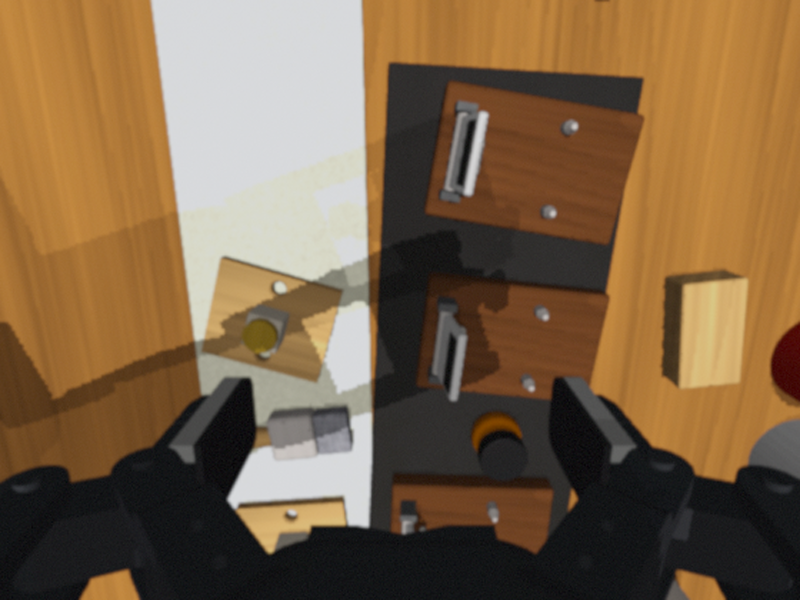

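View pics/w1.png

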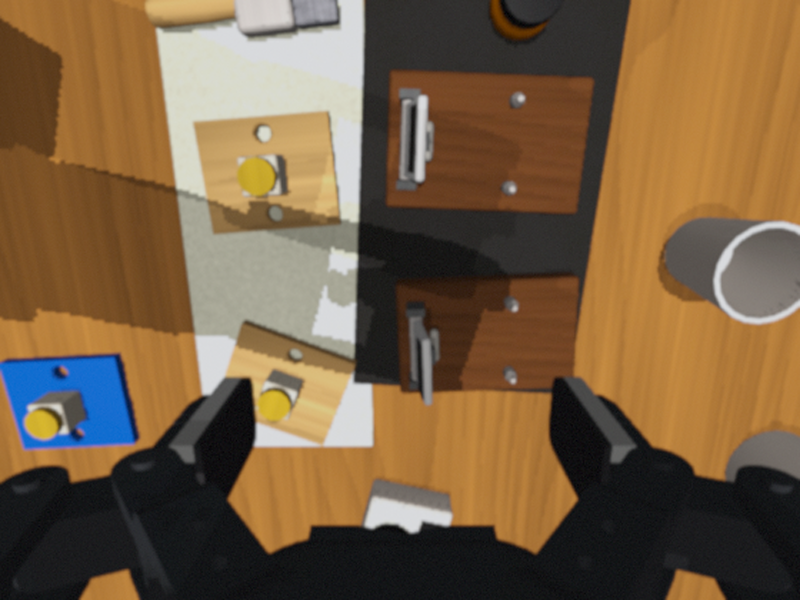

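w0 shows jig4 (pins (571,125), (549,211)), jig3 (pins (543,312), (529,382)) and board C (collar (260,335)). w1 shows jig2 (pins (518,98), (510,186)), jig1 (pins (512,303), (511,374)), board B (257,176), board A (275,404) and the blue look-alike (42,424). The choice of three pale boards is clear.

```bash
cat >> h.py <<'E'
from scipy.optimize import least_squares
JP=[(-.09,.048,.02),(.055,.048,.02),(.055,-.048,.02),(-.09,-.048,.02),(0,.03,.038),(0,-.03,.038)]
BP=[(-.05,.042,.01),(.05,.042,.01),(.05,-.042,.01),(-.05,-.042,.01),(0,0,.044)]
def fit(c,pts,uv,z0,x0):
    ix=[i for i,u in enumerate(uv) if u]; P=np.array(pts)[ix]; U=np.array([uv[i] for i in ix])*.7
    def f(q):
        W=R.from_euler('z',q[2]).apply(P)+[q[0],q[1],z0]; return (proj(c,W)-U).ravel()
    s=least_squares(f,[*x0,0],loss='soft_l1'); return s.x, np.abs(s.fun).max()
E
python3 - <<'E'
from h import *
import pickle
a,b=[pickle.load(open(f'w{i}.pkl','rb')) for i in(0,1)]
def g(n,*k):
    q,e=fit(*k); print(n,q.round(4).tolist(),'res px',e.round(2))
g('jig4',a,JP,[(448,83),(643,117),(609,243),(427,213),(571,125),(549,211)],.004,(.62,.26))
g('jig3',a,JP,[(430,275),(607,293),(588,400),(417,388),(543,312),(529,382)],.004,(.62,.12))
g('jig2',b,JP,[(390,71),(593,77),(577,213),(387,207),(518,98),(510,186)],.004,(.61,-.06))
g('jig1',b,JP,[(397,281),(580,276),(575,391),(403,391),(512,303),(511,374)],.004,(.61,-.2))
g('C',a,BP,[(222,258),(342,290),(320,381),(204,351),(260,335)],.003,(.43,.13))
g('B',b,BP,[(194,123),(329,112),(341,222),(213,234),(257,176)],.003,(.43,-.08))
g('A',b,BP,[(245,325),(355,362),(322,443),None,(275,404)],.003,(.43,-.26))
E
```

```text
jig4 [0.6397, 0.2591, -0.1582] res px 3.6
jig3 [0.6332, 0.1236, -0.0823] res px 2.43
jig2 [0.6067, -0.0636, -0.0255] res px 2.28
jig1 [0.6151, -0.21, 0.0342] res px 3.19
C [0.4213, 0.137, -0.2731] res px 0.84
B [0.4281, -0.0853, 0.0748] res px 2.06
A [0.4281, -0.2603, -0.3804] res px 2.72
```

```bash
cat >> h.py <<'E'
def look(x,y,z=.2,dy=.03):
    manip.move_to([x,y+dy,z],down(np.pi/2)); manip.hold(.25); return wcam()
def crop(c,x,y,z,w=200,h=150):
    u=proj(c,[[x,y,z]])[0]; x0=int(np.clip(u[0]-w/2,0,560-w)); y0=int(np.clip(u[1]-h/2,0,420-h))
    return cv2.resize(c['image'][y0:y0+h,x0:x0+w],(400,300),interpolation=cv2.INTER_CUBIC),(x0,y0)
E
python3 - <<'E'
from h import *
import pickle
J={'4':(.6397,.2591),'3':(.6332,.1236),'2':(.6067,-.0636),'1':(.6151,-.21)}
t=[];S={}
for k,(x,y) in J.items():
    c=look(x,y); im,o=crop(c,x-.017,y,.03); t.append(im); S[k]=(c,o); print(k,o)
pickle.dump(S,open('S.pkl','wb'))
save(np.vstack([np.hstack(t[:2]),np.hstack(t[2:])]),'jigs.png'); print(manip.get_time())
E
```

```text
4 (163, 148)
3 (163, 151)
2 (163, 151)
1 (163, 151)
8.875
```

View pics/jigs.png

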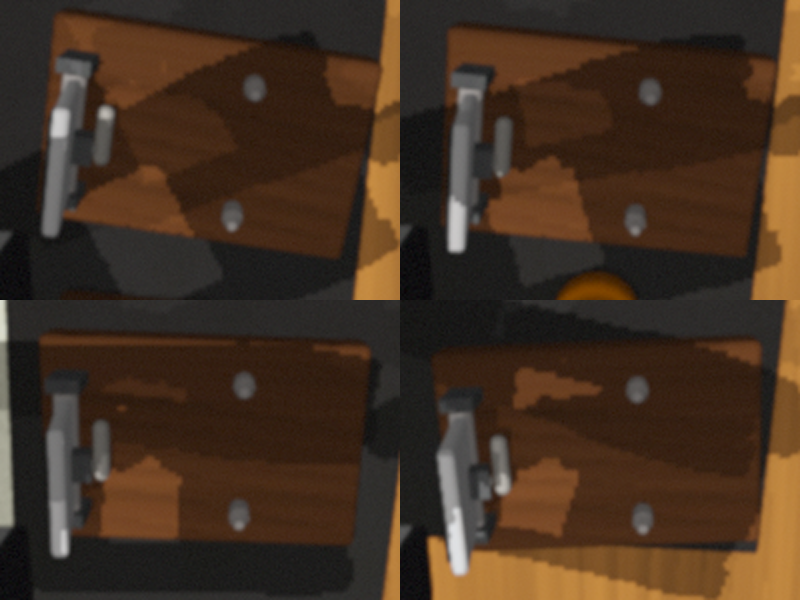

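Pin blobs are clear in each tile: jig4 (255,88)/(232,215), jig3 (650,91)/(635,219), jig2 (244,386)/(238,515), jig1 (638,389)/(643,518). All covers are open and the pot sits just under jig3.

```bash
python3 - <<'E'
from h import *
import pickle,json
S=pickle.load(open('S.pkl','rb'))
P=[(0,.03,.0275),(0,-.03,.0275),(.055,-.048,.02)]
D={'4':[(255,88),(232,215),(341,259)],'3':[(250,91),(235,219),(347,257)],'2':[(244,86),(238,215),(353,245)],'1':[(238,89),(243,218),(356,250)]}
J={}
for k,l in D.items():
    c,o=S[k]; uv=[((u/2+o[0])/.7,(v/2+o[1])/.7) for u,v in l]
    q,e=fit(c,P,uv,.004,(.62,0)); q2,e2=fit(c,P[:2],uv[:2],.004,(.62,0)); d=unproj(c,np.array(uv[:2])*.7,.0315)
    print(k,q.round(4),e.round(2),q2.round(4),e2.round(2),'sep',np.linalg.norm(d[0]-d[1]).round(4)); J[k]=q.tolist()
json.dump(J,open('J.json','w'))
# board A
c=look(.428,-.26); im,o=crop(c,.428,-.26,.02); pickle.dump((c,o),open('A.pkl','wb'))
c2=look(.428,-.085); im2,o2=crop(c2,.428,-.085,.02); pickle.dump((c2,o2),open('B.pkl','wb'))
c3=look(.421,.137); im3,o3=crop(c3,.421,.137,.02); pickle.dump((c3,o3),open('C.pkl','wb'))
save(np.vstack([np.hstack([im,im2]),np.hstack([im3,im3*0])]),'boards.png'); print(manip.get_time(),o,o2,o3)
E
```

```text
4 [ 0.6414  0.259  -0.1623] 0.61 [ 0.6415  0.2588 -0.1687] 0.13 sep 0.0598
3 [ 0.6343  0.1212 -0.1021] 0.35 [ 0.6343  0.1211 -0.1066] 0.08 sep 0.0601
2 [ 0.6073 -0.0634 -0.0335] 0.85 [ 0.6075 -0.0637 -0.0404] 0.05 sep 0.0601
1 [ 6.151e-01 -2.121e-01  5.000e-04] 1.74 [ 0.6155 -0.2117  0.0397] 0.14 sep 0.0602
12.1917 (181, 146) (182, 145) (182, 145)
```

View pics/boards.png

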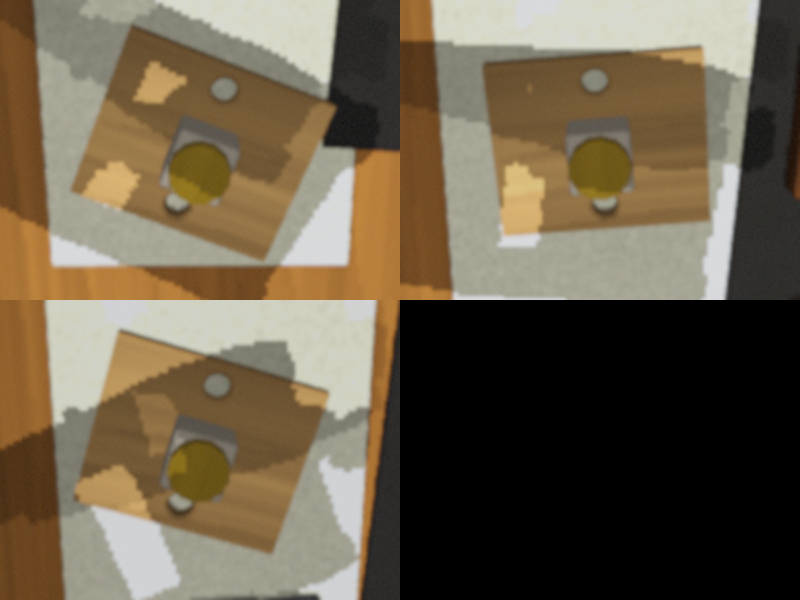

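Tiles: board A (collar (200,174)) turned, board B (collar (600,168)) nearly square, board C (collar (199,471)) turned. All three are pale wood on the white card.

```bash
cat >> h.py <<'E'
import json
def tilefit(c,o,l,z0=.003,x0=(.43,0),pts=BP):
    return fit(c,pts,[((u/2+o[0])/.7,(v/2+o[1])/.7) for u,v in l],z0,x0)
J={'1':(.6155,-.2117,.0397),'2':(.6075,-.0637,-.0404),'3':(.6343,.1211,-.1066),'4':(.6415,.2588,-.1687)}
HOV=.16
def pick(b):
    x,y,t=b; o=down(np.pi/2+t); manip.command_gripper(.06,f_grip=60)
    manip.move_to([x,y,HOV],o); manip.servo_line([x,y,.040],o,rate=.12)
    f=manip.get_contact_force(); manip.command_gripper(.0,f_grip=60)
    print('grip',manip.get_width(),manip.get_grip_force(),np.round(f,1),manip.get_position())
    manip.servo_line([x,y,HOV],o,rate=.12); print('lifted',manip.get_width(),manip.get_grip_force(),np.round(manip.get_contact_force(),1))
E
python3 - <<'E'
from h import *
import pickle
D={'A':[(134,30),(335,107),(264,260),(72,190),(200,174)],'B':[(84,66),(301,49),(310,220),(104,235),(200,168)],'C':[(120,34),(328,95),(272,252),(75,199),(199,171)]}
B={}
for k in D:
    q,e=tilefit(*pickle.load(open(k+'.pkl','rb')),D[k]); print(k,q.round(4),e.round(2)); B[k]=q.tolist()
json.dump(B,open('B.json','w'))
pick(B['A']); c=wcam(); save(c['image'],'lift.png'); print(manip.get_time())
E
```

```text
A [ 0.4281 -0.2617 -0.3791] 2.05
B [ 0.4272 -0.0849  0.078 ] 1.48
C [ 0.42    0.1359 -0.2942] 1.76
grip 0.02687031678237665 58.752286434173584 [ 0.4  0.3 -0.6] [ 0.42849591 -0.26201341  0.04078769]
lifted 0.02692258499443242 59.059268832206726 [ 0.2  0.1 -1.5]
16.8917
```

View pics/lift.png

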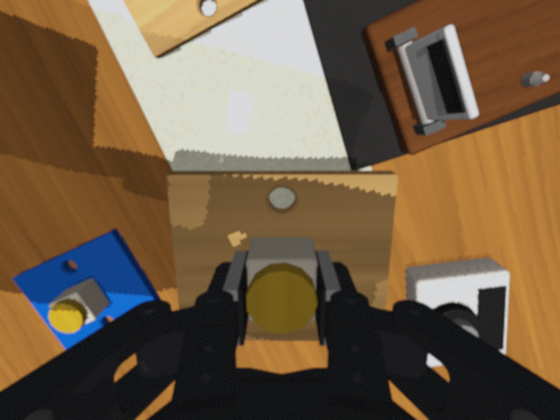

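The lift is good: the ceramic is square between the fingers and the hole is at (282,198). I'll compute the in-hand offset from that hole, then place the board.

```bash
cat >> h.py <<'E'
def inhand(uv):
    # hole (+y) of held board -> (tool x - 30mm, tool y); top face .0278 ahead of TCP
    pose=(manip.get_position(),manip.get_ee_rot()); c=manip.camera('wrist'); c['M']=np.array(c['mount'])
    return unproj(c,[uv],.0278)[0]-[.03,0,0]
def place(j,dx=0.,zmid=.105):
    x,y,t=J[j]; o=down(np.pi/2+t); u=np.array([-np.sin(t),np.cos(t)]) # tool x in world
    p=np.array([x,y])-u*dx
    manip.servo_line([*p,HOV],o,rate=.25); manip.servo_line([*p,zmid],o,rate=.15)
    f0=manip.get_contact_force(); print('w',manip.get_width(),np.round(f0,1))
    for z in np.arange(.090,.0595,-.003):
        manip.servo_line([*p,z],o,rate=.06); f=manip.get_contact_force()-f0
        print(round(z,4),np.round(f,1),manip.get_position().round(4),end=' | ')
        if f[2]>8: break
E
python3 - <<'E'
from h import *
print(inhand((282,198)).round(4), inhand((282,198)).round(4)); place('1',inhand((282,198))[0]); print(manip.get_width(),manip.get_time())
c=wcam(); save(c['image'],'place1.png')
E
```

```text
[ 0.001  -0.0011  0.0278] [ 0.001  -0.0011  0.0278]
w 0.02665056587005199 [ 0.3  0.2 -1.9]
0.09 [-0.1 -0.6  0.6] [ 0.6154 -0.2126  0.0898] | 0.087 [-0.7  0.   0.2] [ 0.6155 -0.2126  0.0869] | 0.084 [-0.5 -0.7  0.1] [ 0.6154 -0.2126  0.0838] | 0.081 [-1.   0.3 -0.3] [ 0.6154 -0.2126  0.0808] | 0.078 [ 0.2 -0.5  0.9] [ 0.6154 -0.2126  0.0778] | 0.075 [-0.6 -1.3  0.1] [ 0.6154 -0.2126  0.0747] | 0.072 [ 0.5 -0.3  0.3] [ 0.6154 -0.2126  0.0717] | 0.069 [-1.3 -0.1  0.6] [ 0.6154 -0.2126  0.0688] | 0.066 [0.1 0.1 0.7] [ 0.6154 -0.2126  0.0657] | 0.063 [-0.4 -0.8 -0.3] [ 0.6154 -0.2126  0.0628] | 0.06 [-3.3  1.6 10.4] [ 0.6162 -0.2128  0.0613] | 0.02628034937979036 21.3833
```

View pics/place1.png

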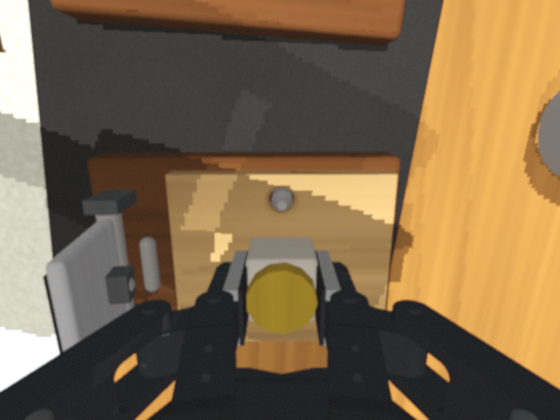

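The board is home in jig1: the pin shows through the hole at (282,200), and TCP z is 0.0613 against 0.0618 expected. Next I release it and shut the cover.

```bash
cat >> h.py <<'E'
def release():
    manip.command_gripper(.045); p=manip.get_position(); manip.servo_line([p[0],p[1],HOV],None,rate=.25)
def cover(j):
    x,y,t=J[j]; o=down(t); ex=np.array([np.cos(t),np.sin(t)])
    def P(th,r,back=0):
        a=-.075+r*np.cos(th)-.003*np.sin(th)-.011-back; return [x+a*ex[0],y+a*ex[1],.004+.034+r*np.sin(th)+.003*np.cos(th)+.022]
    manip.command_gripper(0)
    s=P(1.5,.040,.025); manip.move_to([s[0],s[1],HOV],o); manip.servo_line(s,o,rate=.15); f0=manip.get_contact_force()
    for th in (1.4,1.2,1.0,.8,.6,.5): manip.servo_line(P(th,.040+.006*(1.5-th)),o,rate=.12)
    print('swept',np.round(manip.get_contact_force()-f0,1))
    for th in np.arange(.44,-.2,-.04):
        manip.servo_line(P(th,.046),o,rate=.05); f=(manip.get_contact_force()-f0)[2]; print(round(th,2),np.round(f,1),round(manip.get_position()[2],4),end=' | ')
        if th<.1 and f>12: break
    p=manip.get_position(); manip.servo_line([p[0],p[1],HOV],o,rate=.2); print('t',manip.get_time())
E
python3 - <<'E'
from h import *
release(); cover('1')
c=wcam(); save(c['image'],'cov1.png')
E
```

```text
swept [-1.5  0.2  0.2]
0.44 1.3 0.0823 | 0.4 0.1 0.0806 | 0.36 0.1 0.0788 | 0.32 1.2 0.0772 | 0.28 -0.9 0.0754 | 0.24 -0.7 0.0736 | 0.2 -0.6 0.0719 | 0.16 -0.4 0.0701 | 0.12 -0.5 0.0683 | 0.08 -0.8 0.0665 | 0.04 -1.2 0.0647 | 0.0 0.0 0.063 | -0.04 11.2 0.0623 | -0.08 27.2 0.0622 | t 30.4833
```

View pics/cov1.png

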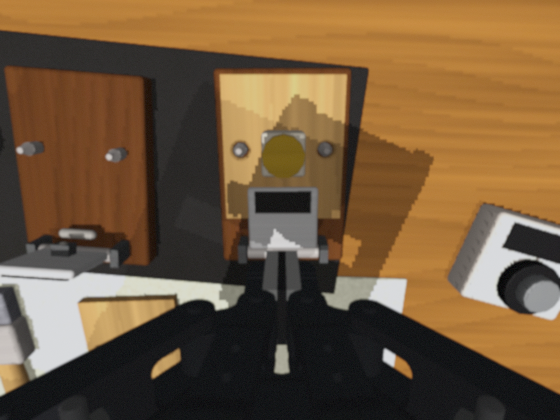

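Cover 1 is shut and stays shut (pad (283,202) level under the ceramic). Next I compare boards B and C with their earlier views to check that neither has moved.

```bash
cat >> h.py <<'E'
import pickle
def same(k,x,y):
    c=look(x,y); c0,o=pickle.load(open(k+'.pkl','rb')); s=np.s_[o[1]:o[1]+150,o[0]:o[0]+200]
    a,b=[cv2.cvtColor(q['image'][s],cv2.COLOR_RGB2GRAY).astype(np.float32) for q in(c0,c)]
    print(k,'diff',np.abs(a-b).mean(),'shift px',cv2.phaseCorrelate(a,b)); pickle.dump((c,o),open(k+'n.pkl','wb')); return np.abs(a-b).mean()
E
python3 - <<'E'
from h import *
B=json.load(open('B.json'))
same('C',.421,.137)
if same('B',.428,-.085)<4: pick(B['B'])
c=wcam(); save(c['image'],'lift2.png'); print(manip.get_time())
E
```

```text
C diff 17.220566 shift px ((-0.039627114540678576, 0.45012927885237275), 0.5381432469685873)
B diff 13.516933 shift px ((-0.07492565414924002, 0.7482479507705762), 0.43650987141927083)
33.6
```

View pics/lift2.png

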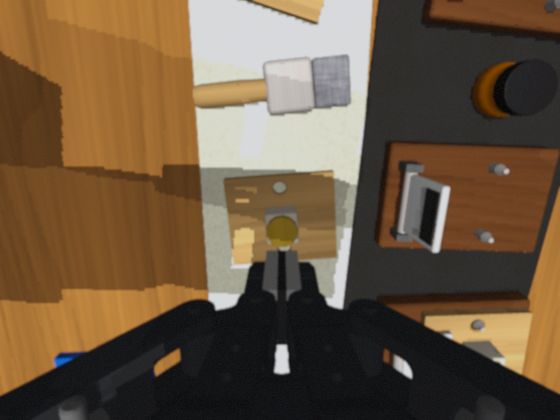

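Board B is where it was: collar (283,230), earlier (282,229). The difference score comes from the closed fingers and their shadow. I'll pick it now.

```bash
cat >> h.py <<'E'
def hole():
    a=cv2.imread('pics/lift.png',0); t=a[182:214,262:302]; c=wcam(); b=cv2.cvtColor(c['image'],cv2.COLOR_RGB2GRAY)
    m=cv2.matchTemplate(b[150:235,235:330],t,cv2.TM_CCOEFF_NORMED); _,s,_,l=cv2.minMaxLoc(m); uv=(235+l[0]+20,150+l[1]+16)
    return uv,round(s,3),c
E
python3 - <<'E'
from h import *
B=json.load(open('B.json')); pick(B['B']); uv,s,c=hole(); save(c['image'][120:360,140:440],'lift2b.png'); print(uv,s,inhand(uv),manip.get_time())
E
```

```text
grip 0.026613628716076778 59.921048283576965 [ 1.2  1.2 -0.6] [ 0.42757563 -0.08501224  0.04074627]
lifted 0.026975613183215178 59.067020416259766 [-0.1 -0.7 -2.9]
(262, 184) 0.527 [ 0.00795446 -0.00994208  0.0278    ] 37.3083
```

View pics/lift2b.png

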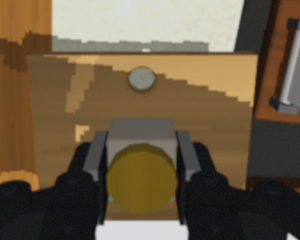

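Board B is held square with its hole at (281,198), the same as board A, so I use the same 1 mm offset. I place it, and release and close only if it seats.

```bash
python3 - <<'E'
from h import *
place('2',.001); z=manip.get_position()[2]; print('\nz',z,manip.get_width())
if .060<z<.063:
    release(); cover('2'); c=wcam(); 
else: c=wcam()
save(c['image'],'cov2.png')
E
```

```text
w 0.026631521045700244 [ 0.8  0.4 -1.2]
0.09 [-0.2  0.2  0.3] [ 0.6073 -0.0647  0.0898] | 0.087 [-1.1 -0.2 -0.3] [ 0.6074 -0.0647  0.0869] | 0.084 [-1.  -0.6 -0.3] [ 0.6073 -0.0647  0.0838] | 0.081 [-1.4 -0.4  0.3] [ 0.6073 -0.0647  0.0808] | 0.078 [-1.5  0.5  0. ] [ 0.6073 -0.0647  0.0777] | 0.075 [ 0.3 -0.9 -0.7] [ 0.6073 -0.0647  0.0748] | 0.072 [-0.2  0.3 -0.6] [ 0.6075 -0.0647  0.0719] | 0.069 [ 0.5  0.3 -0.2] [ 0.6077 -0.0646  0.0689] | 0.066 [ 1.4  0.7 -1.7] [ 0.6077 -0.0646  0.0659] | 0.063 [ 2.5  0.7 -3. ] [ 0.6077 -0.0646  0.0628] | 0.06 [-3.6  1.2 16.4] [ 0.6079 -0.0647  0.0618] | 
z 0.06178949452958595 0.026835473149413144
swept [-0.4 -0.7 -0.1]
0.44 2.3 0.0823 | 0.4 4.3 0.0809 | 0.36 -0.8 0.0789 | 0.32 1.5 0.0773 | 0.28 0.2 0.0754 | 0.24 0.4 0.0736 | 0.2 -0.4 0.0719 | 0.16 -0.3 0.0701 | 0.12 0.1 0.0684 | 0.08 0.6 0.0665 | 0.04 -1.0 0.0647 | 0.0 0.2 0.063 | -0.04 13.3 0.0623 | t 50.4333
```

View pics/cov2.png

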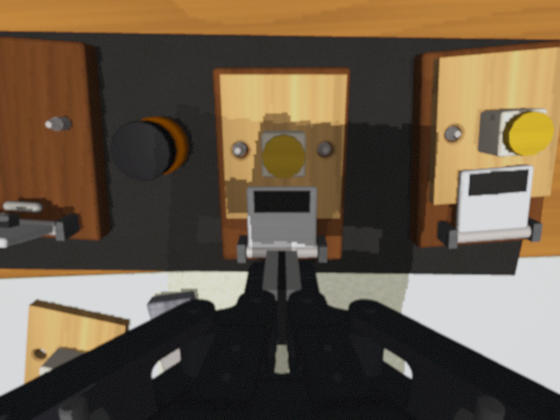

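Jigs 1 and 2 are loaded and shut (pads (497,195) and (283,205) level). For board C I repeat the moved-or-not check with the gripper open, as in the reference view.

```bash
python3 - <<'E'
from h import *
B=json.load(open('B.json')); manip.command_gripper(.085)
d=same('C',.421,.137)
if d<4:
    pick(B['C']); c=wcam(); save(c['image'][120:360,140:440],'lift3.png')
else: save(crop(wcam(),.42,.136,.02)[0],'lift3.png')
print(manip.get_time())
E
```

```text
C diff 2.1347666 shift px ((-0.11558722308059544, 0.29043437574877373), 0.9212305932362874)
grip 0.02684925783867288 59.884361028671265 [-0.1 -0.3  0.4] [0.42033205 0.13600263 0.04076496]
lifted 0.02681822075586524 59.046714305877686 [-0.  -0.4 -1.7]
56.0833
```

View pics/lift3.png

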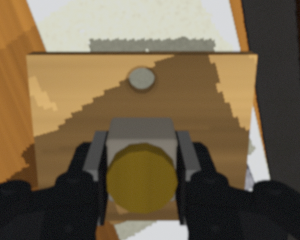

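Board C is held square with its hole at (281,198) in the full image, as before. I place it in jig3.

```bash
python3 - <<'E'
from h import *
place('3',.001); z=manip.get_position()[2]; print('\nz',z,manip.get_width())
if .060<z<.063 and manip.get_width()>.025:
    release(); cover('3')
    manip.move_to([.42,.0,.36],down(0)); manip.hold(.3); c=wcam()
else: c=wcam()
save(c['image'],'cov3.png'); print(manip.get_time())
E
```

```text
w 0.026864913423408972 [ 0.   0.6 -0.9]
0.09 [-0.2 -0.  -0.1] [0.634  0.1201 0.0898] | 0.087 [ 0.1 -0.8 -0.9] [0.6342 0.1201 0.0869] | 0.084 [-0.1 -0.5 -0.7] [0.6341 0.1201 0.0838] | 0.081 [ 0.  -0.8 -0. ] [0.634  0.1201 0.0807] | 0.078 [-0.2 -0.3  0.1] [0.634  0.1201 0.0778] | 0.075 [-0.1 -0.5 -1.1] [0.634  0.1201 0.0747] | 0.072 [ 0.  -0.4 -1.9] [0.6341 0.1201 0.0718] | 0.069 [ 0.2 -1.3 -0.6] [0.6341 0.1201 0.0688] | 0.066 [ 1.2 -1.  -0.5] [0.6341 0.1201 0.0658] | 0.063 [-0.9 -0.5 -0.8] [0.6341 0.1201 0.0628] | 0.06 [-4.3 -1.3 15.2] [0.6345 0.1202 0.0618] | 
z 0.06179412867791174 0.026640729972661176
swept [-1.6  1.2  0.2]
0.44 1.5 0.0823 | 0.4 2.5 0.0807 | 0.36 -1.0 0.0788 | 0.32 0.8 0.0773 | 0.28 -0.3 0.0754 | 0.24 -0.4 0.0736 | 0.2 0.4 0.0719 | 0.16 -0.1 0.0701 | 0.12 0.3 0.0684 | 0.08 0.5 0.0665 | 0.04 0.1 0.0647 | 0.0 -0.0 0.063 | -0.04 11.9 0.0624 | -0.08 28.5 0.0622 | t 69.6667
71.1417
```

View pics/cov3.png

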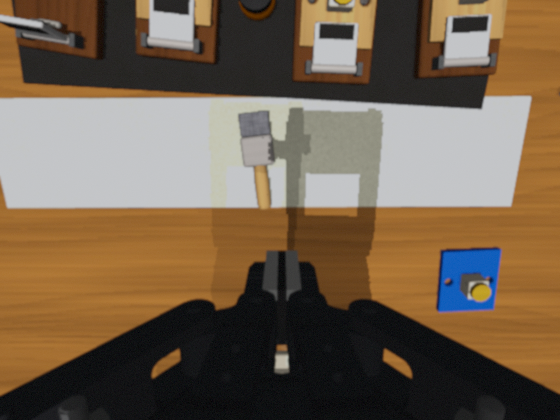

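The card is empty, covers 1–3 are shut, and jig4 stays open at (45,28). The brush and pot are undisturbed. Now I press the timer.

```bash
python3 - <<'E'
from h import *
x,y,o=.5155,-.408,down(np.pi/2)
manip.move_to([x,y,.14],o); manip.servo_line([x,y,.082],o); f0=manip.get_contact_force()
for z in np.arange(.078,.060,-.001):
    manip.servo_line([x,y,z],o,rate=.03); f=(manip.get_contact_force()-f0)[2]; print(round(z,3),round(f,1),round(manip.get_position()[2],4),end=' | ')
    if f>14: break
manip.hold(.3); manip.servo_line([x,y,.2],o); manip.hold(.5); print(manip.get_time())
E
```

```text
0.078 -1.8 0.0787 | 0.077 -1.1 0.0771 | 0.076 -0.7 0.0759 | 0.075 -0.6 0.0749 | 0.074 -0.4 0.0741 | 0.073 0.9 0.0731 | 0.072 1.6 0.0721 | 0.071 2.5 0.0711 | 0.07 3.0 0.0701 | 0.069 3.7 0.0691 | 0.068 4.1 0.0681 | 0.067 11.3 0.068 | 0.066 19.1 0.0679 | 78.725
```

The button went through its full 6 mm of travel to the stop, so I'm handing in.

```bash
python3 -c "
from h import *
print(manip.sign_off())"
```

```text
the job is handed in; nothing more can be done
None
```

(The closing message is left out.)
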